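# Stand the fallen reagent bottle up in its lane

### The job

One of the bottles in the three-lane rack has toppled and lies with its cap sticking out over the open front. Tip it back up so that it stands upright on its base in its own lane, in front of the bottle behind it, without knocking over or shoving away any of the bottles that still stand.

Things in the scene. Friction and masses are not known exactly. Their poses are not given: they have to be found in the camera images.
- rack: Fixed grey rack, 216x220 mm, three lanes. Origin: centre of its underside; x along the lanes from open front (x=-108 mm, towards the robot's right, no lip) to back (+108), y across. Deck 22 mm above the bench. Lane centres y = -72, 0, +72 mm, 68 mm clear between 4 mm walls that rise 14 mm above the deck; back wall 5 mm thick, 33 mm above the deck.
- fallen: The bottle lying in the front place of a lane, neck and cap about 40 mm out past the deck's front edge, cap underside 29 mm above the bench; about 80 mm of free lane behind its base. 56 mm diameter to 80 mm, then shoulder and screw cap 42 mm in diameter, top at 104 mm; 0.16 kg. Origin: centre of its base; z axis from base to cap (level now).
- front_a: A bottle of the same kind, standing in the front place of another lane, loose. 56 mm diameter to 80 mm, then shoulder and screw cap 42 mm in diameter, top at 104 mm; 0.16 kg. Origin: centre of its base; z axis up to the cap.
- front_b: A bottle of the same kind, standing in the front place of another lane, loose. 56 mm diameter to 80 mm, then shoulder and screw cap 42 mm in diameter, top at 104 mm; 0.16 kg. Origin: centre of its base; z axis up to the cap.
- back_a: A bottle of the same kind, standing in the back place of a lane, loose. 56 mm diameter to 80 mm, then shoulder and screw cap 42 mm in diameter, top at 104 mm; 0.16 kg. Origin: centre of its base; z axis up to the cap.
- back_b: A bottle of the same kind, standing in the back place of a lane, loose. 56 mm diameter to 80 mm, then shoulder and screw cap 42 mm in diameter, top at 104 mm; 0.16 kg. Origin: centre of its base; z axis up to the cap.
- back_c: A bottle of the same kind, standing in the back place of a lane, loose. 56 mm diameter to 80 mm, then shoulder and screw cap 42 mm in diameter, top at 104 mm; 0.16 kg. Origin: centre of its base; z axis up to the cap.
There are look-alikes about, which are no part of the job. Leave any turquoise look-alike of the back_a alone.

How it is judged:
At the end, for the whole second after the job is handed in: The fallen bottle stands at rest, upright within 0.1 rad, base on the deck (origin 18 to 28 mm above the rack's, at most 80 mm in front of it), in its own lane (origin under 80 mm from where it lay; below 20 mm/s, 0.2 rad/s); the other five stand within 0.1 rad (angle between each of fallen, front_a, front_b, back_a, back_b, back_c's own z axis and vertical below 0.1 rad and z of fallen in the frame of rack between 0.018 and 0.028 m and x of fallen in the frame of rack above -0.08 m and distance of fallen from where it was at the start of the episode below 0.08 m and linear speed of fallen below 0.02 m/s and angular speed of fallen below 0.2 rad/s); the robot touches nothing.
It fails at once if one of the standing bottles is tipped by more than 0.4 rad (angle between any of front_a, front_b, back_a, back_b, back_c's own z axis and vertical above 0.4 rad).
It fails at once if one of the standing bottles is shoved more than 30 mm from its place (distance of any of front_a, front_b, back_a, back_b, back_c from where it was at the start of the episode above 0.03 m).
It also fails if it takes over 48 s, if anything falls off the work surface, if the arm or the gripper's body presses on something with over 40 N, if the wrist force passes 120 N, or if a joint passes its speed limit or range.

### The arm

A 7-joint arm with a two-finger parallel gripper is mounted at the origin on a cart in front of the work surface, level with it; the furniture and walls round the work are solid. World frame = base frame: x ahead of the robot, y to its left, z up, the work surface at z = 0. Lengths are in m, angles in rad, forces in N, time in s.
With the tool pointing down it reaches from about 0.4 to 0.9 m from the base axis. Payload 5.5 kg.
Tool frame: the origin (TCP) lies midway between the tips of the shut fingers; the grasp point (between the pads) lies 19 mm behind it (manip.grip_depth is the distance from the TCP to the grasp point, in m); z points along the fingers, x is the direction in which the jaws open and shut, and the axes are right-handed (so a half turn about z gives the same grasp; the last joint's range is limited). The gripper opens to 92 mm and grips with 3 to 60 N. Pads are 19 mm wide; open, the fingers measure 130 mm over their backs; the gripper's body (75 mm by 190 mm) begins 47 mm behind the grasp point.
Start: joints at [-0.953, 0.501, -0.427, 1.55, 0.221, 1.138, -0.21], TCP at [0.226, 0.61, 0.204] pointing down, gripper open.
Joint ranges: [-2.88, 2.88], [-0.31, 2.03], [-1.54, 1.56], [0.2, 2.42], [-1.41, 4.55], [0.19, 2.02], [-2.57, 2.57]. Speed limits (rad/s): [2.57, 2.57, 3.14, 3.14, 3.14, 3.14, 3.14].

### API

Orientations are given as a unit quaternion [x, y, z, w].
In Python, from bench import manip, effector, viewer gives the robot as it stands. Calls block until the motion is done:
- manip.move_pose(position, orientation): joint-space move of the TCP to a pose.
- manip.servo_line(position, ori=None, vel=0.15): straight line of the TCP; ori=None keeps the orientation; vel is the mean speed in m/s.
- manip.movej(angles): joint-space move.
- effector.open_jaws() and effector.close(f_grip=None): open the fingers fully, or close them until they stop; f_grip is the grip in N (None keeps the last).
- manip.sleep(seconds).
- manip.solve_ik(position, orientation): joint angles nearest the present ones, or None.
- viewer.get_image(name): name is "scene" or "top"; returns the picture (480x640x3 uint8, red, green, blue); there is no depth.
- viewer.get_calibration(name): a dict with "vfov" (degrees; the focal length in pixels is half the picture's height over the tangent of half this angle, whatever the lens; pixels are square), "cx", "cy" (the principal point, pixels), "dist_coeffs" ([k1, k2, p1, p2, k3] as OpenCV has them; the pictures are not rectified), "eye" and "attitude" of the camera in the world. Camera axes: x right, y down, z forward; pixel columns grow to the right and rows downward; lengths in m; the calibration is good to about 2 mm. A picture is of the moment at which its call begins. get_calibration takes no time and is no camera call.
A pose or a line that the arm cannot do raises manip.PlanningError and nothing moves.
- manip.hand_in(): hands the job in, once; it reports no verdict.
Readings, each from a call of its own:
- manip.current_clock(): time.
- manip.current_q(): joint angles.
- manip.current_joint_velocities(): joint speeds.
- manip.current_tau(): joint torques, N m.
- manip.current_tool_pos(): TCP position.
- manip.current_tcp_rot(): TCP orientation.
- manip.current_force(): force on the tool from outside, world axes, zero at the start.
- manip.current_wrist_torque(): the same for the moment, N m.
- manip.current_finger_gap(): finger opening in m.
Only numpy, scipy, OpenCV 4.12 (cv2) and the standard library are available. Lean on these libraries where they do the work, as an engineer would, in place of code of your own. Each camera call takes 0.05 s, during which the arm holds its last target. There are 200 camera calls.

## Working session

There is one attempt and no reset: what is moved stays moved. The work goes in short steps, each a Python script; the robot and the scene stay as the last script left them, time stands still between calls to the robot, and variables do not carry over. Pictures are saved under pics/ and viewed, about 8 in all and at most 12, crops included, and the job is handed in when it is done.

```bash
mkdir -p pics
python3 - <<'E'
from bench import manip, effector, viewer
import cv2
for n in("scene","top"):
    cv2.imwrite(f"pics/{n}0.png",viewer.get_image(n)[:,:,::-1]); print(viewer.get_calibration(n))
print(manip.current_clock(),manip.current_tcp_rot(),manip.current_tool_pos())
E
```

```text
{'vfov': 42.498730287133405, 'cx': 328.00658090189637, 'cy': 241.5467697250348, 'dist_coeffs': array([-0.18418114,  0.        ,  0.        ,  0.        ,  0.        ]), 'eye': array([ 0.25300492, -0.72667449,  0.69911474]), 'attitude': array([ 0.9050518 , -0.21105001,  0.08761046, -0.358697  ])}
{'vfov': 55.55166068177183, 'cx': 322.2193456877645, 'cy': 237.00060953006826, 'dist_coeffs': array([-0.05013545,  0.        ,  0.        ,  0.        ,  0.        ]), 'eye': array([ 0.3831609 , -0.19847392,  0.88682314]), 'attitude': array([ 0.71081024, -0.69854978,  0.06070366, -0.05560644])}
0.1 [ 8.20790552e-01  5.71228607e-01 -7.22196670e-04  4.75488835e-04] [0.22563672 0.60887311 0.20268317]
```

View pics/scene0.png

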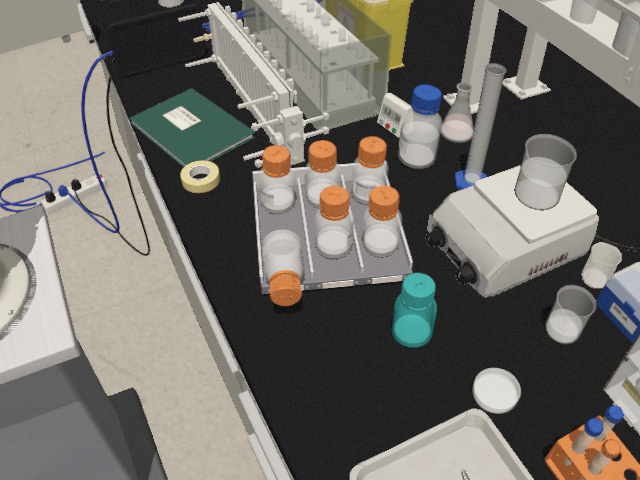

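View pics/top0.png

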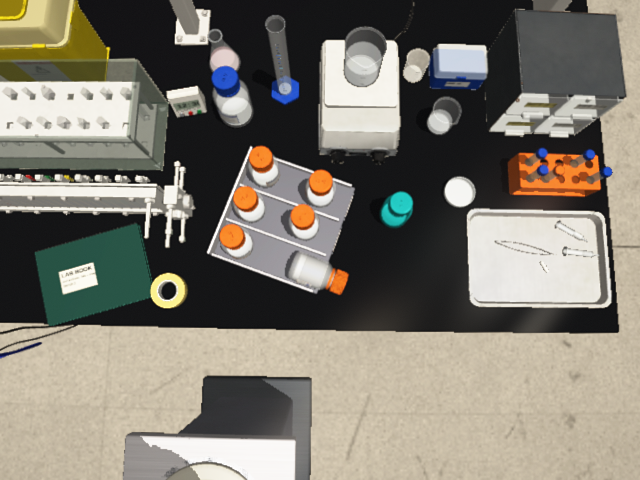

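The toppled bottle lies in the lane nearest the robot: cap at scene (285,289) and top (338,281), body at top (310,270). The other five orange caps stand, and the turquoise look-alike is at top (397,208).

```bash
cat > h.py <<'E'
import numpy as np, cv2
from scipy.spatial.transform import Rotation as R
from bench import manip, effector, viewer
def ray(n,uv):
    c=viewer.get_calibration(n); f=240/np.tan(np.radians(c['vfov']/2))
    K=np.array([[f,0,c['cx']],[0,f,c['cy']],[0,0,1]])
    p=cv2.undistortPoints(np.array([[uv]],float),K,c['dist_coeffs'])[0,0]
    return np.array(c['eye']), R.from_quat(c['attitude']).apply([*p,1])
def plane(n,uv,z):
    e,d=ray(n,uv); return e+d*(z-e[2])/d[2]
def tri(a,b):
    (e1,d1),(e2,d2)=ray("scene",a),ray("top",b)
    d1=d1/np.linalg.norm(d1); d2=d2/np.linalg.norm(d2)
    s=np.linalg.lstsq(np.c_[d1,-d2],e2-e1,rcond=None)[0]
    p,q=e1+s[0]*d1,e2+s[1]*d2
    return (p+q)/2,np.linalg.norm(p-q)
def caps(n,img):
    h=cv2.cvtColor(img,cv2.COLOR_RGB2HSV); m=cv2.inRange(h,(5,150,90),(18,255,255))
    k,l,s,c=cv2.connectedComponentsWithStats(m)
    return [(c[i].round(1),s[i]) for i in range(1,k) if s[i,4]>250]
E
python3 - <<'E'
from h import *
for n in("scene","top"):
    im=cv2.imread(f"pics/{n}0.png")[:,:,::-1].copy()
    print(n)
    for c,s in caps(n,im): print(c,s,plane(n,c,.117).round(3))
# rough rack front corners etc (top view, deck-wall top z=.036)
for uv in [(317,291),(353,187),(209,251),(250,149)]: print(uv,plane("top",uv,.036).round(3))
im=cv2.imread("pics/top0.png"); cv2.imwrite("pics/c1.png",cv2.resize(im[130:310,190:380],None,fx=4,fy=4)[:600*4,:] if 0 else cv2.resize(im[130:310,190:380],(633,600),interpolation=cv2.INTER_CUBIC))
E
```

```text
scene
[371.7 151.2] [358 136  29  32 754] [ 0.644 -0.097  0.117]
[322.1 155.3] [308 140  29  32 774] [ 0.572 -0.073  0.117]
[275.7 160.6] [262 145  28  32 746] [ 0.505 -0.054  0.117]
[334.1 202.8] [320 186  29  35 841] [ 0.541 -0.174  0.117]
[383.7 202.6] [369 186  31  35 865] [ 0.603 -0.204  0.117]
[284.9 288.3] [270 271  32  35 924] [ 0.42  -0.283  0.117]
[590.5 458.4] [ 545  425   95   55 2801] [ 0.607 -0.629  0.117]
top
[260.9 158.5] [249 145  24  28 512] [ 0.65  -0.092  0.117]
[553.2 176.2] [ 508  153   93   44 2943] [ 0.629 -0.613  0.117]
[320.3 181.8] [309 169  23  27 486] [ 0.609 -0.198  0.117]
[245.3 198.5] [233 186  25  26 488] [ 0.577 -0.068  0.117]
[302.3 216.5] [291 204  24  26 473] [ 0.546 -0.168  0.117]
[231.8 236.2] [219 224  26  25 498] [ 0.51  -0.048  0.117]
[337.6 281.2] [326 268  23  27 378] [ 0.436 -0.23   0.117]
(317, 291) [ 0.423 -0.195  0.036]
(353, 187) [ 0.624 -0.261  0.036]
(209, 251) [0.494 0.01  0.036]
(250, 149) [ 0.697 -0.059  0.036]
```

View pics/c1.png

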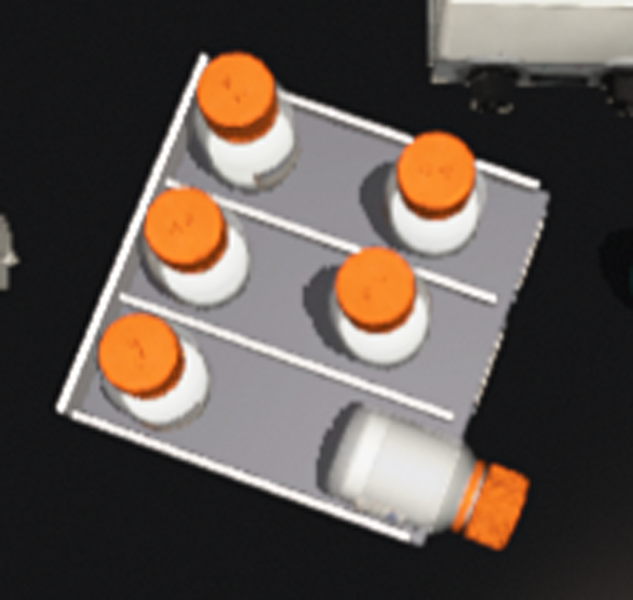

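Run:
```python
from h import *
pr={'backR':((371.7,151.2),(260.9,158.5)),'backM':((322.1,155.3),(245.3,198.5)),'backL':((275.7,160.6),(231.8,236.2)),
'frM':((334.1,202.8),(302.3,216.5)),'frR':((383.7,202.6),(320.3,181.8)),'cap':((284.9,288.3),(337.6,281.2))}
P={}
for k,(a,b) in pr.items():
    p,e=tri(a,b); P[k]=p; print(k,p.round(4),round(e,4))
print(plane("top",(337.6,281.2),.06),plane("scene",(284.9,288.3),.06))
# body of fallen in top: near-front body edge, base end centre (crop->full /3.333)
for uv in [(345,440),(410,485),(500,507)]:
    print(plane("top",(190+uv[0]/3.333,130+uv[1]/3.333),.06).round(3))
o=np.array([-.300,-.954,0]); q0=manip.current_q()
C=np.array([.447,-.244,.05])
for a in (10,20,30,40):
  for s in (1,-1):
    r=[]
    for t in (0,30,60,90):
        th=np.radians(a+t); z=-o*np.cos(th)-np.array([0,0,np.sin(th)])
        x=s*np.cross([0,0,1],o); 
        M=np.c_[x,np.cross(z,x),z]
        g=C+[0,0,.08*t/90]-o*.1*t/90
        q=manip.solve_ik(g+.019*z,R.from_matrix(M).as_quat()); r.append(None if q is None else np.round(q,2).tolist())
    print(a,s,r)
```

```text
backR [ 0.6499 -0.0911  0.1114] 0.0034
backM [ 0.5768 -0.0669  0.111 ] 0.0024
backL [ 0.5095 -0.0462  0.1098] 0.003
frM [ 0.5466 -0.1673  0.1093] 0.0028
frR [ 0.6095 -0.1975  0.1095] 0.0032
cap [ 0.4397 -0.2327  0.05  ] 0.002
[ 0.43995053 -0.2325173   0.06      ] [ 0.4358212  -0.24005476  0.06      ]
[ 0.473 -0.152  0.06 ]
[ 0.449 -0.188  0.06 ]
[ 0.438 -0.237  0.06 ]
10 1 [[1.22, 1.22, -0.31, 1.48, -0.65, 1.56, 1.06], [0.57, 0.82, 0.41, 1.81, -0.96, 1.42, 1.24], [0.06, 0.51, 0.63, 2.0, -0.77, 1.0, 0.86], [-0.1, 0.35, 0.26, 2.02, 0.12, 0.82, -0.24]]
10 -1 [[0.7, 1.26, 0.46, 1.5, -1.14, 1.97, -1.72], [0.24, 1.03, 0.9, 1.82, -1.22, 1.74, -1.72], [-0.36, 0.98, 1.35, 2.02, -1.22, 1.48, -1.93], [1.08, 0.75, -1.3, 1.98, 0.95, 1.23, 2.2]]
20 1 [[1.21, 1.1, -0.32, 1.57, -0.6, 1.42, 1.02], [0.23, 0.84, 0.79, 1.88, -1.09, 1.45, 1.29], [-0.09, 0.46, 0.65, 2.03, -0.6, 0.87, 0.64], [-0.2, 0.39, 0.24, 2.0, 0.32, 0.88, -0.49]]
20 -1 [[0.53, 1.23, 0.68, 1.59, -1.21, 1.95, -1.67], [0.04, 1.07, 1.13, 1.89, -1.28, 1.73, -1.72], [-0.5, 0.9, 1.35, 2.04, -1.11, 1.28, -2.07], [0.26, 0.4, -0.3, 1.99, 0.55, 0.97, 2.44]]
30 1 [[0.89, 0.95, 0.09, 1.66, -0.82, 1.44, 1.19], [0.17, 0.7, 0.72, 1.94, -0.97, 1.22, 1.15], [-0.07, 0.4, 0.47, 2.04, -0.26, 0.75, 0.25], [-0.29, 0.46, 0.23, 1.97, 0.47, 0.98, -0.69]]
30 -1 [[0.49, 1.1, 0.68, 1.68, -1.16, 1.78, -1.71], [-0.07, 0.95, 1.13, 1.95, -1.21, 1.51, -1.82], [-0.64, 0.87, 1.36, 2.06, -0.99, 1.11, -2.25], [0.19, 0.48, -0.35, 1.96, 0.71, 1.11, 2.24]]
40 1 [[0.64, 0.88, 0.37, 1.75, -0.93, 1.41, 1.26], [0.14, 0.58, 0.61, 1.99, -0.8, 0.99, 0.95], [-0.07, 0.39, 0.31, 2.04, 0.09, 0.74, -0.15], [-0.38, 0.55, 0.25, 1.94, 0.56, 1.08, -0.83]]
40 -1 [[0.3, 1.1, 0.9, 1.76, -1.23, 1.76, -1.68], [-0.19, 0.85, 1.13, 2.0, -1.12, 1.29, -1.94], [-0.76, 0.89, 1.35, 2.06, -0.86, 0.99, -2.43], [0.13, 0.58, -0.4, 1.92, 0.83, 1.28, 2.08]]
```

```bash
cat >> h.py <<'E'
o=np.array([-.312,-.950,0]); 
def ori(deg,yaw=0):   # tool pitch below horizontal, jaws across the lane
    th=np.radians(deg); z=-o*np.cos(th)-np.array([0,0,np.sin(th)])
    x=np.cross([0,0,1],o); M=np.c_[x,np.cross(z,x),z]
    return R.from_euler('z',yaw,degrees=True)*R.from_matrix(M)
def tcp(g,r): return np.asarray(g)+r.apply([0,0,manip.grip_depth])
E
python3 - <<'E'
from h import *
for n in("scene","top"):
    im=cv2.imread(f"pics/{n}0.png"); h=cv2.cvtColor(im,cv2.COLOR_BGR2HSV)
    m=cv2.inRange(h,(80,120,60),(95,255,255)); k,l,s,c=cv2.connectedComponentsWithStats(m); i=1+s[1:,4].argmax()
    print(n,c[i],s[i],plane(n,c[i],.055).round(3))
print("tq cap",tri((419,285),(401,201)))
print("cap end",plane("top",(343.9,282.7),.055),plane("top",(331,278.5),.055))
r=ori(80); manip.move_pose([.36,-.10,.36],r.as_quat()); print(manip.current_clock(),manip.current_q())
r=ori(35); C=np.array([.442,-.234,.05])+.005*o
pre=C-.16*r.apply([0,0,1])
try:
    manip.move_pose(tcp(pre+[0,0,.12],r),r.as_quat()); print(manip.current_clock(),manip.current_q(),manip.current_tool_pos(),manip.current_force())
except manip.PlanningError as e: print(e)
cv2.imwrite("pics/s2.png",viewer.get_image("scene")[:,:,::-1])
E
```

```text
scene [414.76098287 310.93000745] [ 392  272   45   76 2686] [ 0.574 -0.346  0.055]
top [ 95.49470563 274.07045037] [  35  224  117  102 7083] [0.445 0.213 0.055]
tq cap (array([ 0.57913514, -0.34117342,  0.10148481]), np.float64(0.003960460444736918))
cap end [ 0.43775861 -0.24423756  0.055     ] [ 0.44500663 -0.22062445  0.055     ]
2.7333 [-1.04602447e-01 -2.01178981e-01  4.07189534e-01  1.97122433e+00
 -9.71161804e-02  1.35352433e+00  9.48440022e-04]
3.9 [ 0.93837056  0.70829846  0.23402535  1.46458127 -0.72903097  1.79581483
  1.01259597] [ 0.40603935 -0.34714065  0.25206753] [-0.07095311  0.65975736  0.62144608]
```

View pics/s2.png

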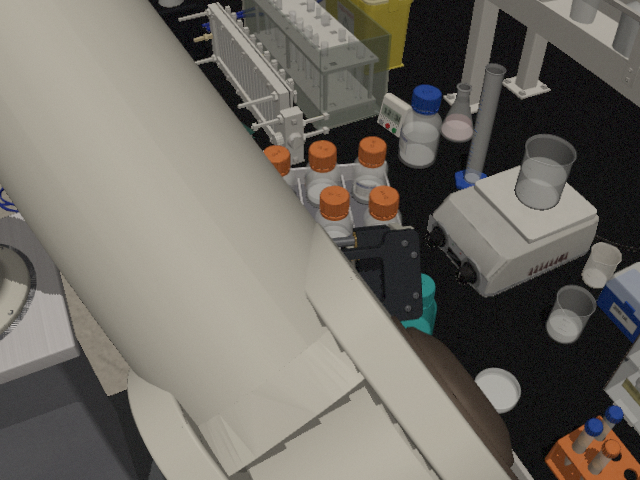

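The hand is tilted in front of the rack, above and clear of everything. The turquoise bottle, about 160 mm to the side of the hand's line, is not in the way. I'll go down and in to the cap.

Run:
```python
from h import *
r=ori(35); C=np.array([.442,-.233,.05])+.006*o
z=r.apply([0,0,1])
manip.servo_line(tcp(C-.10*z,r),vel=.15); print(manip.current_force().round(1))
manip.servo_line(tcp(C,r),vel=.08); print(manip.current_clock(),manip.current_tool_pos(),manip.current_force().round(1))
cv2.imwrite("pics/t3.png",cv2.resize(viewer.get_image("top")[150:330,230:420,::-1],(633,600),interpolation=cv2.INTER_CUBIC))
```

```text
[ 0.5 -0.1  0.4]
6.5833 [ 0.44493238 -0.22487076  0.03934571] [ 0.8 -1.6  0.8]
```

View pics/t3.png

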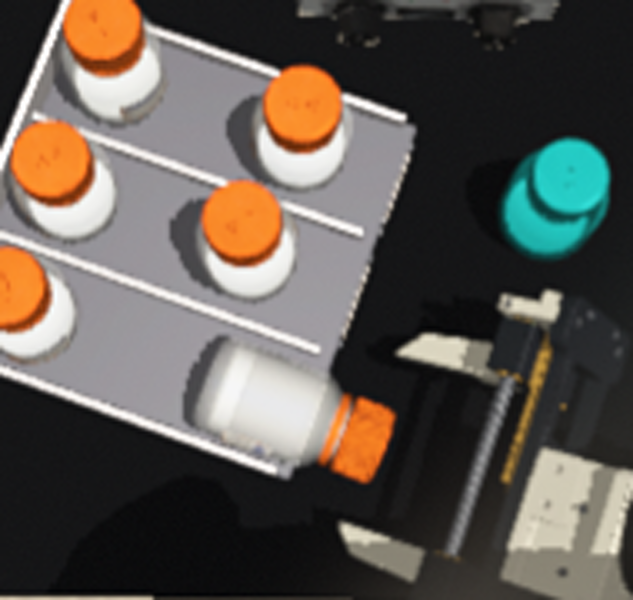

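The jaws straddle the cap symmetrically: tips at crop (398,352) and (340,525), midpoint (369,438), cap centre about (365,440). They reach only to mid-cap, so I'll go 7 mm deeper, grip, and tip the bottle up in a rotating lift.

```bash
cat >> h.py <<'E'
h0=.100
G0=np.array([.442,-.233,.05])-.001*o   # grasp point on the lying axis
P0=G0-h0*o-np.array([0,0,.028])
def G(t,lift):
    t=np.radians(t); u=o*np.cos(t)+[0,0,np.sin(t)]; n=o*np.sin(t)-[0,0,np.cos(t)]
    return P0-.028*n+h0*u+[0,0,lift]
E
python3 - <<'E'
from h import *
r=ori(35); manip.servo_line(tcp(G0,r),vel=.05); print(manip.current_force().round(1))
effector.close(f_grip=35); print("gap",manip.current_finger_gap(),manip.current_force().round(1))
manip.servo_line(tcp(G(0,.006),r),vel=.05)
for t in range(10,61,10):
    r=ori(35+t); manip.servo_line(tcp(G(t,.006),r),r.as_quat(),vel=.05)
    print(t,round(manip.current_clock(),2),manip.current_force().round(1),round(manip.current_finger_gap(),4))
for n in("scene","top"): cv2.imwrite(f"pics/{n}4.png",viewer.get_image(n)[:,:,::-1])
a=cv2.imread("pics/scene4.png")[120:360,200:460]; b=cv2.imread("pics/top4.png")[130:370,190:450]
cv2.imwrite("pics/c4.png",cv2.resize(np.hstack([a,b]),(800,370)))
E
```

```text
[-0.1 -0.3  0.9]
gap 0.03927108188189359 [-1.4 -0.1  0.7]
10 8.53 [-1.3 -0.4 -1.6] 0.039
20 8.97 [-0.4  0.3 -1.8] 0.0392
30 9.43 [-0.9 -0.9 -2.2] 0.039
40 9.88 [-0.2 -0.5 -2.1] 0.0394
50 10.32 [-1.2  0.4 -1.4] 0.039
60 10.78 [ 0.2 -0.1 -2. ] 0.0395
```

View pics/c4.png

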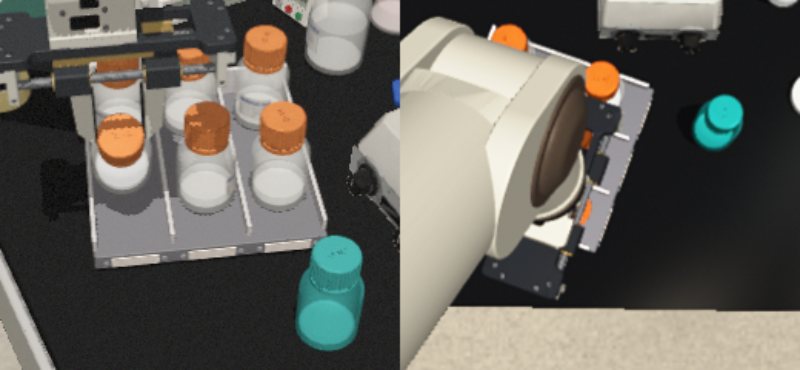

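The bottle hangs in the jaws, tilted about 60°, with its cap at crop (121,140). It clears the neighbour and all the others stand. I'll continue to upright, then yaw so that the jaws open clear of the front neighbour.

Run:
```python
from h import *
for t in (70,80,90):
    r=ori(35+t); manip.servo_line(tcp(G(t,.008),r),r.as_quat(),vel=.05)
print(manip.current_clock(),manip.current_force().round(1))
for y in (10,20,30):
    r=ori(125,y); manip.servo_line(tcp(G(90,.008),r),r.as_quat(),vel=.05)
print(manip.current_clock(),manip.current_force().round(1),manip.current_tool_pos(),tcp(G(90,.008),r),manip.current_q().round(2))
for n in("scene","top"): cv2.imwrite(f"pics/{n}5.png",viewer.get_image(n)[:,:,::-1])
a=cv2.imread("pics/scene5.png")[120:320,210:430]
cv2.imwrite("pics/c5.png",cv2.resize(a,(660,600),interpolation=cv2.INTER_CUBIC))
```

```text
12.2417 [-0.6 -0.8 -2.1]
13.2167 [ 0.7  0.4 -1.4] [ 0.48450774 -0.1213835   0.11493993] [ 0.48445646 -0.12100409  0.11459955] [-0.77  0.42  0.59  2.18  0.61  0.71 -0.51]
```

View pics/c5.png

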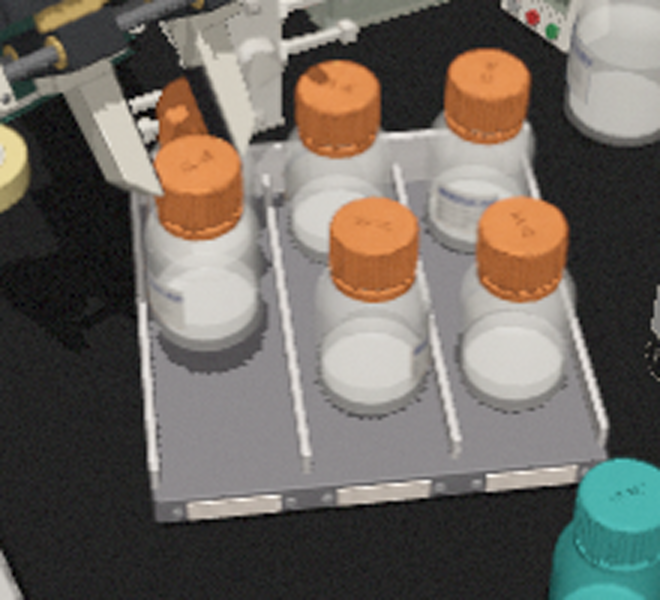

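The bottle is upright, hovering over its lane with its base centre at crop (207,325), between the walls. All five others stand. I'll lower it until contact, release, and look.

Run:
```python
from h import *
r=ori(125,30); e=np.array([.95,-.312,0])*.002
base=np.mean([manip.current_force()[2] for _ in range(5)])
for l in np.arange(.006,-.0081,-.001):
    manip.servo_line(tcp(G(90,l)+e,r),r.as_quat(),vel=.02)
    f=[]
    for _ in range(4): manip.sleep(.03); f.append(manip.current_force())
    f=np.mean(f,0); print(round(l,3),f.round(1))
    if f[2]>1.5: break
print(manip.current_clock())
cv2.imwrite("pics/c6.png",cv2.resize(viewer.get_image("scene")[120:320,210:430,::-1],(660,600),interpolation=cv2.INTER_CUBIC))
```

```text
0.006 [ 0.1 -0.4 -1.7]
0.005 [-0.  -0.3 -1.5]
0.004 [ 0.3  0.2 -1.7]
0.003 [-0.1  0.8 -1.8]
0.002 [ 0.1  0.3 -1.8]
0.001 [ 0.4 -0.1 -1.6]
0.0 [-0.1 -0.2 -1.4]
-0.001 [ 0.   0.3 -1.6]
-0.002 [-0.3  0.4 -1.8]
-0.003 [ 0.2  0.  -1.3]
-0.004 [ 0.1  0.2 -1.6]
-0.005 [ 0.2 -0.1 -2. ]
-0.006 [ 0.3 -0.1 -1.6]
-0.007 [-0.2  0.4 -1.9]
-0.008 [ 0.5  0.2 -1.6]
19.1083
```

View pics/c6.png

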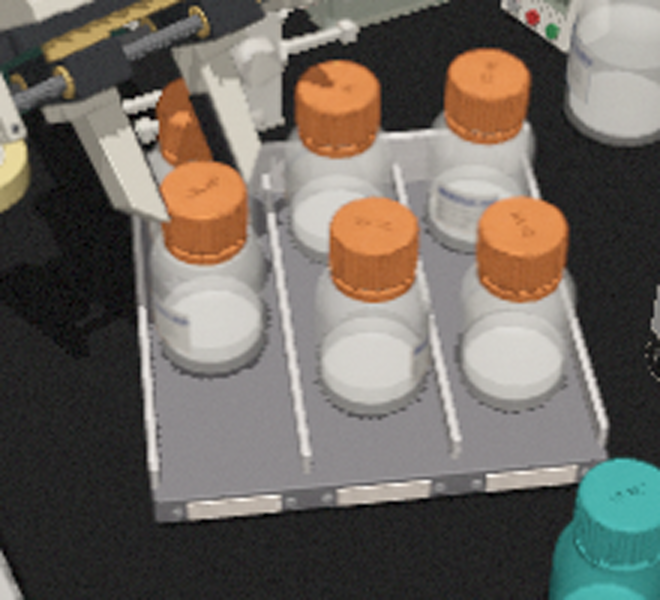

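Almost down, but no contact yet (Fz is still -1.6 N, the bottle's weight). I'll go a little further, then release.

Run:
```python
from h import *
r=ori(125,30); e=np.array([.95,-.312,0])*.002
for l in np.arange(-.0085,-.0146,-.0005):
    manip.servo_line(tcp(G(90,l)+e,r),r.as_quat(),vel=.02)
    f=[]
    for _ in range(5): manip.sleep(.02); f.append(manip.current_force())
    f=np.mean(f,0); print(round(l,4),f.round(1))
    if f[2]>-.4: break
print(manip.current_clock(),manip.current_tool_pos())
cv2.imwrite("pics/c7.png",cv2.resize(viewer.get_image("scene")[120:320,210:430,::-1],(660,600),interpolation=cv2.INTER_CUBIC))
```

```text
-0.0085 [ 0.2 -0.3 -1.8]
-0.009 [-0.1 -0.1 -1.6]
-0.0095 [ 0.3 -0.2 -2. ]
-0.01 [ 0.1 -0.3 -1.8]
-0.0105 [-0.1  0.3 -1.6]
-0.011 [-0.2  0.2  1.8]
21.1583 [ 0.48656524 -0.12177031  0.09584105]
```

View pics/c7.png

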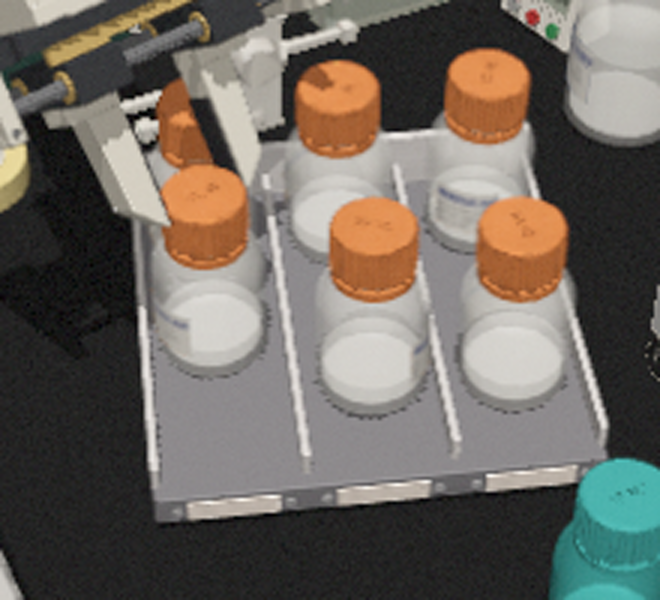

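Contact (Fz +1.8 N): the base is on the deck and upright. I'll release and retreat straight up.

Run:
```python
from h import *
effector.open_jaws(); print(manip.current_force().round(1),manip.current_finger_gap())
p=manip.current_tool_pos()
manip.servo_line(p+[0,0,.18],vel=.08); print(manip.current_clock(),manip.current_force().round(1))
r=ori(80); 
manip.move_pose([.33,.12,.40],r.as_quat()); manip.movej([-0.953, 0.501, -0.427, 1.55, 0.221, 1.138, -0.21]); print(manip.current_clock(),manip.current_force().round(1))
for n in("scene","top"):
    im=viewer.get_image(n); cv2.imwrite(f"pics/{n}8.png",im[:,:,::-1]); print(n)
    for c,s in caps(n,im): print(c,s[:4])
a=cv2.imread("pics/scene8.png")[120:320,230:430]; b=cv2.imread("pics/top8.png")[130:330,190:390]
cv2.imwrite("pics/c8.png",cv2.resize(np.hstack([a,b]),(800,400),interpolation=cv2.INTER_CUBIC))
```

```text
[-0.7  0.4 -0.2] 0.09191626709406364
24.5833 [ 0.7  0.2 -0.6]Traceback (most recent call last):
  File "<stdin>", line 6, in <module>
bench.PlanningError: the arm cannot take that pose within its joint ranges
```

Run:
```python
from h import *
manip.servo_line(manip.current_tool_pos()+[-.06,.0,.04],vel=.1); print(manip.current_clock(),manip.current_force().round(1))
for n in("scene","top"):
    im=viewer.get_image(n); cv2.imwrite(f"pics/{n}8.png",im[:,:,::-1]); print(n)
    for c,s in caps(n,im): print(c,s[:4])
a=cv2.imread("pics/scene8.png")[120:320,230:430]; b=cv2.imread("pics/top8.png")[130:330,190:390]
cv2.imwrite("pics/c8.png",cv2.resize(np.hstack([a,b]),(800,400),interpolation=cv2.INTER_CUBIC))
```

```text
25.4583 [ 0.1  0.2 -0.3]
scene
[371.8 151.2] [358 136  29  32]
[322.1 155.4] [308 140  29  32]
[277.4 177. ] [262 145  32  64]
[334.1 202.8] [320 186  29  35]
[383.7 202.6] [369 186  31  35]
[590.5 458.4] [545 424  95  56]
top
[260.9 158.5] [249 145  24  28]
[553.2 176.2] [508 153  93  44]
[320.3 181.8] [309 169  23  27]
[245.3 198.5] [233 186  25  26]
[302.3 216.5] [291 204  24  26]
[269.3 250.1] [258 238  24  25]
```

View pics/c8.png

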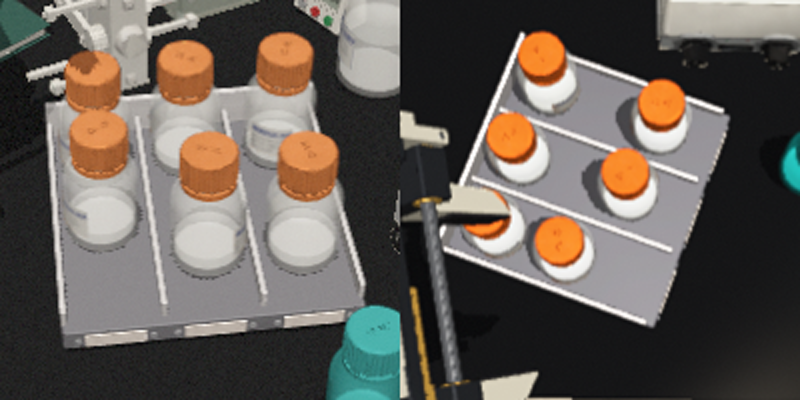

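All six bottles stand. The four caps I can measure in both views are within 0.1 px of where they started, and the recovered bottle is upright in its lane. Handing in.

Run:
```python
from h import *
print(plane("top",(269.3,250.1),.117)); manip.hand_in(); print(manip.current_clock())
```

```text
[ 0.48687704 -0.11318073  0.117     ]
the job is handed in; nothing more can be done
the job is handed in; nothing more can be done
```

The fallen bottle now stands upright in its own lane, in front of the bottle behind it, and I handed the job in with no verdict reported. The last clock reading before that was 25.5 s of the 48 s allowed.

**What I did:** I gripped the cap from the open front with the hand tilted. I tipped the bottle up about its base edge, turned the jaws 30° so they would clear the front neighbour, and lowered it until it touched the deck. Then I opened the jaws and moved straight up and away.

**Last checks:**
- **Recovered bottle:** it looks upright on the deck in both views. I put its origin about 45 mm from where it lay, against the 80 mm limit.
- **Other bottles:** four of the five standing caps are within 0.1 px of their starting positions in both views. The one behind the recovered bottle was partly hidden, so I judged it only by eye; it still stands in place.
- **Robot:** the force reading was near zero, so nothing was being touched.

**What disagreed or failed:**
- The deck contact came about 11 mm lower than I had calculated, probably because the cap was held nearer its top than assumed.
- The grip gap read 39 mm on a 42 mm cap.
- One retreat pose was refused as out of reach, so I used a short straight move instead.

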